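Zero the dividing banding wheel

ROBOT

A 6-joint arm with a two-finger parallel gripper is mounted at the origin on the work surface. World frame = base frame: x ahead of the robot, y to its left, z up, the work surface at z = 0. Lengths are in m, angles in rad, forces in N, time in s.
With the tool pointing down it reaches from about 0.3 to 0.775 m from the base axis. Payload 14.6 kg.
Tool frame: the origin (TCP) lies at the very end of the fingers, on their centre line; the grasp point (between the pads) lies 19 mm behind it (bot.grip_point_offset is the z of the grasp point in the tool frame, in m); z points along the fingers, y is the direction in which the jaws open and shut (so a half turn about z gives the same grasp; the last joint's range is limited). The gripper opens to 85 mm and grips with 20 to 120 N. Pads are 22 mm wide; open, the fingers measure 114 mm over their backs; the gripper's body (76 mm by 85 mm) begins 54 mm behind the grasp point. The pads swing forward as they close: fully open they stand 13 mm farther back than shut.
Start: joints at [1.203, 0.3, 1.521, -0, 1.321, -0.067], TCP at [0.163, 0.525, 0.231] pointing down, gripper open.
Joint ranges: [-3.03, 3.03], [-0.79, 2.21], [0.23, 2.52], [-1.04, 4.18], [0, 3.07], [-2.55, 2.55]. Speed limits (rad/s): [2.22, 2.22, 2.57, 3.14, 3.14, 3.14].

INTERFACE

Orientations are given as a unit quaternion [x, y, z, w].
In Python, from station import bot gives the robot as it stands.
- The arm moves only by the shell command python3 -m creep 'ROWS' [FORCE]. ROWS is a JSON object of lists of equal length, an entry for each row: "twist": the turn, a rotation vector about the tool's x, y, z in rad, a list of three; "delta_pos": the shift along the tool's x, y, z in mm, a list of three; "jaw": the finger opening in mm, from 0 to 85.4. A call has 1 to 10 rows; each row is the pose to reach, as a shift and turn from the pose commanded when the call began, along the tool's axes at that moment; what a row does not reach only later rows make up. A row lasts 1/10 s, in which the tool goes at most 50 mm and 8.59 degrees, less where a joint would pass 70% of its speed; a pose out of reach is approached as far as the arm can. A call with a gripper value outside its range is refused whole. The fingers move at their own pace and stop on an object; FORCE is the grip in N (left out, the last holds). Time passes only in rows, so rows that repeat a pose let the fingers close. It gives the time, the measured TCP pose, the force and the opening at its end, in the units of the state.
- bot.state(): the state, without advancing time (a new reading comes with each control period).
- bot.grab_frame(name): name is "scene" or "top"; returns a dict with "image" (420x560x3 uint8, red, green, blue), "camera_matrix" (3x3 intrinsics, pixels), "k1" (the pictures are not rectified: a ray, as slopes to the right and down, at radius r is drawn at 1 + k1 r^2 times it, then the intrinsics apply), "extrinsics" (4x4, takes a point from world to camera coordinates). Camera axes: x right, y down, z forward; pixel columns grow to the right and rows downward; lengths in m; the calibration is good to about 2 mm. A picture is of the moment at which its call begins. There is no depth.
- bot.close_job(): hands the job in, once; it reports no verdict.
Trained networks look in a picture, given as the dict that the camera call returned (one of the last four; its "shot" number tells which), for a name from the list of things; names that differ only in an ending like _2 or _b are one class to them, and where a whole thing is asked for, a point or a joint stands for the part that bears it (a point fixed in the world has none). Each returns a list of dicts, best first, with "confidence" (0 to 1); they miss things now and then, are a little off and sometimes report something else, mostly with a low value. They report only what shows in the picture. A call takes as long as a camera call.
- bot.spot_in(picture, thing): "box" ([left, top, right, bottom] in pixels, round what is visible of it).
- bot.silhouettes(picture, thing): "mask" (420x560 bool, what is visible of it) and "box" ([left, top, right, bottom] in pixels, round what is visible of it).
- bot.landmark_of(picture, thing): "point" ([column, row] in pixels: a listed point, or the origin of a listed thing).
The state is a dict: "clock": time; "q": joint angles; "dq": joint speeds; "joint_torque": joint torques, N m; "ee_pos": TCP position; "ee_rot": TCP orientation; "wrist_force": force on the tool from outside, world axes, zero at the start; "wrist_torque": the same for the moment, N m; "opening": finger opening in m.
Only numpy, scipy, OpenCV 4.12 (cv2) and the standard library are available. Lean on these libraries where they do the work, as an engineer would, in place of code of your own. Each camera call takes 0.05 s, during which the arm holds its last target.

TASK

Before the bowl is divided up for decoration, set the banding wheel to zero: push the wheel head round gently with a fingertip, either way, until the index mark on its rim lines up with the zero line, the one long line on the fixed graduated ring around it, then let go and leave it there. Grip nothing and do not flick the wheel; do not touch the leather-hard bowl, which must stay centred on the head, and leave the jar, beaker and brush where they are.

Things in the scene. Friction and masses are not known exactly. Their poses are not given: they have to be found in the camera images.
- bw_base: fixed part of the banding wheel, does not move: black cast-iron foot (200 mm diameter) carrying a flat metal graduated ring (fixed disc 320 mm diameter, 8 mm thick, its top 61 mm above the table). The ring shows 35 mm wide around the turning head and has 24 black radial lines, one every 15 degrees, thin and 7 or 12 mm long, except the zero line. Origin on the wheel's axis at table height; its x axis points along the zero line, z up
- zero_line (a point): inner end of the zero line: the single long line (31 mm long, 4 mm wide, all across the ring) of the fixed graduated ring. The point lies on the ring's top, 125 mm from the wheel's axis, right at the rim of the head, 61 mm above the table
- bw_head: turning head of the banding wheel: flat grey metal disc, 250 mm diameter, 8 mm thick, top 70 mm above the table, with fine circular grooves. Turns freely, more than a full turn either way, about its vertical axis; a stiff greased bearing (about 0.08 N m, so about 1 N at a pin) keeps it where it is left. Origin at the centre of its top face; its x axis points to the index mark, z up
- index_mark (a point): outer end of the index mark, a black radial line 4 mm wide and 29 mm long on the head's top at the rim: the point lies on the rim, 125 mm from the axis, 70 mm above the table
- pin_left (a point): centre of the top of one of the head's two bat pins: upright steel pins, 12 mm diameter, standing 14 mm above the head's top, 108 mm from the axis. This one is a quarter turn anticlockwise (seen from above) from the index mark. A finger set down on the head beside a pin can push the head round by it
- pin_right (a point): centre of the top of the other bat pin, a quarter turn clockwise from the index mark; otherwise the same
- bowl: leather-hard clay bowl standing loose on the centre of the head and turning with it: foot 60 mm diameter, rim 106 mm diameter, 45 mm high (rim 115 mm above the table). Fragile, not to be touched. Origin at the centre of its underside, z up
- jar: closed jar of underglaze standing on the table beside the wheel, 62 mm diameter, 75 mm high; origin at the centre of its underside
- beaker: clay beaker standing on the table beside the wheel, 68 mm diameter, 85 mm high; origin at the centre of its underside
- brush: flat wooden wash brush lying on the table, 141 mm long, 46 mm wide, 10 mm thick; origin on its underside near the ferrule, x axis towards the bristles

How it is judged:
By the outcome, as a careful person would: the job done as asked, in the order asked, and still so for the second after the job is handed in, with the robot touching nothing.
It also fails if it takes over 48 s, if anything falls off the work surface, if the arm or the gripper's body presses on something with over 40 N, if the wrist force passes 120 N, or if a joint passes its speed limit or range.

## Working session

There is one attempt and no reset: what is moved stays moved. The work goes in short steps, Python scripts to look and compute and a shell command to move; the robot and the scene stay as the last step left them, time stands still between calls to the robot, and variables do not carry over. Pictures are saved under pics/ and viewed, and the job is handed in when it is done.

```bash
mkdir -p pics; ls; cat > h.py <<'E'
from station import bot
import numpy as np, cv2
def snap(name,fn=None):
    p=bot.grab_frame(name)
    if fn: cv2.imwrite('pics/'+fn,cv2.cvtColor(p['image'],cv2.COLOR_RGB2BGR))
    return p
def dist(p): return np.array([p['k1'],0,0,0.])
def ground(p,px,z):
    K=np.array(p['camera_matrix']);T=np.array(p['extrinsics'])
    u=np.array(px,float)
    n=cv2.undistortPoints(u.reshape(1,1,2),K,dist(p)).ravel()
    R=T[:3,:3];t=T[:3,3];c=-R.T@t;d=R.T@np.array([n[0],n[1],1])
    return c+d*(z-c[2])/d[2]
def proj(p,P):
    T=np.array(p['extrinsics']);r,_=cv2.Rodrigues(T[:3,:3])
    return cv2.projectPoints(np.array(P,float).reshape(-1,3),r,T[:3,3],np.array(p['camera_matrix']),dist(p))[0].reshape(-1,2)
E
python3 - <<'E'
from h import *
Z=dict(bw_base=0,zero_line=.061,bw_head=.07,index_mark=.07,pin_left=.084,pin_right=.084,bowl=.07,jar=0,beaker=0,brush=0)
for c in('top','scene'):
    p=snap(c,c+'0.png')
    for n,z in Z.items():
        for r in bot.landmark_of(p,n)[:2]:
            print(c,n,round(r['confidence'],2),np.round(r['point'],1),np.round(ground(p,r['point'],z),4))
print(bot.state())
E
```

```text
pics
top bw_base 0.72 [269.7 208. ] [0.5476 0.0461 0.    ]
top zero_line 0.7 [321.6 215.8] [ 0.5153 -0.0862  0.061 ]
top bw_head 0.73 [157.5 237.9] [0.4705 0.3271 0.07  ]
top bw_head 0.44 [269.9 207.6] [0.5387 0.0429 0.07  ]
top index_mark 0.98 [218.5 196.9] [0.5698 0.1717 0.07  ]
top pin_left 0.76 [266.  243.1] [0.4497 0.054  0.084 ]
top pin_left 0.73 [429.1 161.1] [ 0.6439 -0.3646  0.084 ]
top pin_right 0.94 [275.1 157.4] [0.6636 0.0263 0.084 ]
top bowl 0.85 [270.7 198.7] [0.5612 0.0403 0.07  ]
top jar 0.86 [158.6 238.9] [0.4731 0.3461 0.    ]
top beaker 0.62 [429.7 159.6] [ 0.669  -0.3972  0.    ]
top beaker 0.56 [276.2 159.8] [0.6793 0.0253 0.    ]
top brush 0.82 [439.2 260.2] [ 0.3934 -0.4018  0.    ]
scene bw_base 0.75 [289.8 220.5] [0.5539 0.0445 0.    ]
scene bw_base 0.69 [319.  218.6] [0.6078 0.1016 0.    ]
scene zero_line 0.85 [245.9 221.4] [ 0.5124 -0.0798  0.061 ]
scene bw_head 0.98 [287.3 200.4] [0.546  0.0398 0.07  ]
scene index_mark 0.83 [322.2 180.2] [0.5649 0.1648 0.07  ]
scene pin_left 0.89 [258.5 183.1] [0.4562 0.0301 0.084 ]
scene pin_right 0.73 [318.  218.9] [0.6
[... 290 characters left out ...]
  ]
{'clock': 1.1, 'q': array([ 1.20338844e+00,  2.99894242e-01,  1.52100633e+00,  1.44259183e-06,
        1.32068946e+00, -6.66114148e-02]), 'dq': array([-7.28805172e-04, -1.12265682e-03, -4.79999634e-04, -1.26182993e-03,
       -1.57454904e-05, -5.54149682e-04]), 'joint_torque': array([ 1.27305382e-03, -5.43381000e+01, -3.61978304e+01, -1.43302049e-05,
        6.63845258e-04,  2.59649471e-05]), 'ee_pos': array([0.16295959, 0.52529388, 0.23128106]), 'ee_rot': array([ 1.49832063e-01,  9.88711461e-01,  1.43192527e-06, -3.99925340e-07]), 'wrist_force': array([-0.16011113, -0.58889715, -0.25981178]), 'wrist_torque': array([ 0.0119704 , -0.01714552, -0.01947403]), 'opening': 0.08536653372949198}
```

```bash
python3 - <<'E'
import cv2
for c,b in(('top',(110,120,440,290)),('scene',(150,100,420,300))):
    i=cv2.imread(f'pics/{c}0.png')
    x0,y0,x1,y1=b
    cv2.imwrite(f'pics/{c}0c.png',cv2.resize(i[y0:y1,x0:x1],None,fx=2.4,fy=2.4,interpolation=cv2.INTER_CUBIC))
E
```

```text
(no output)
```

View pics/top0.png

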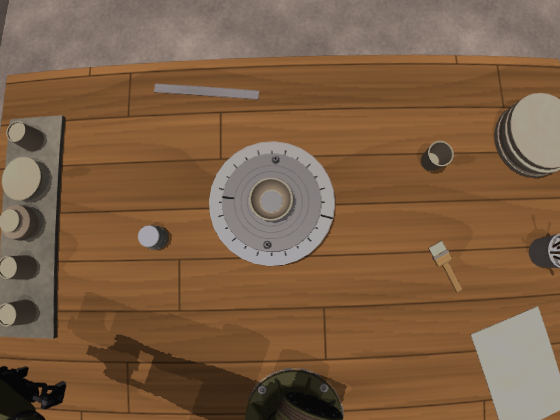

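View pics/top0c.png

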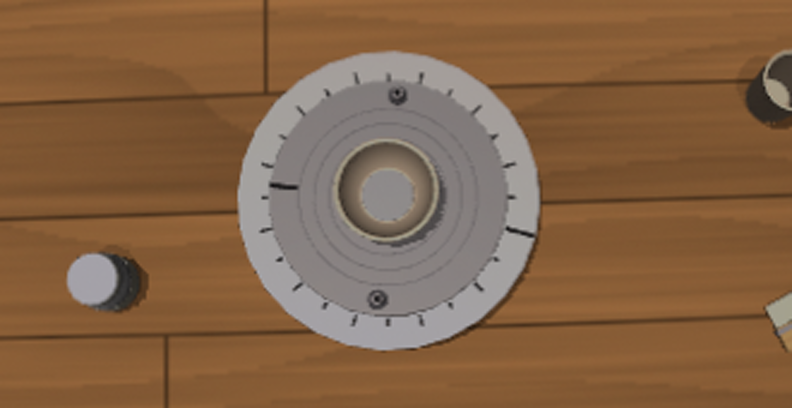

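View pics/scene0c.png

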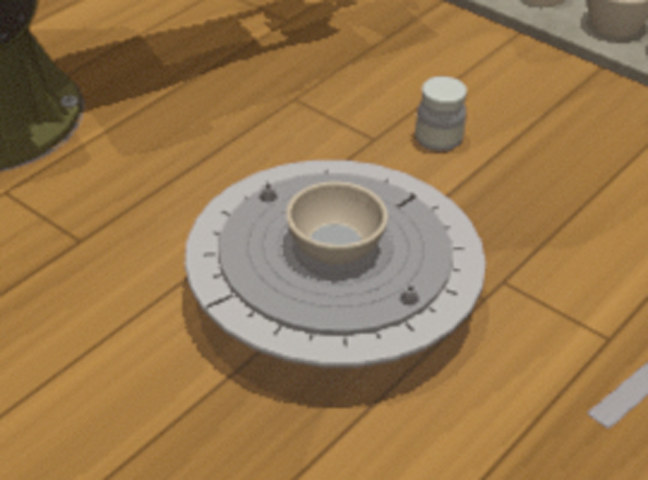

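The top view shows the zero line at about px (327,216), the index mark at (228,198), and pins at (275,158) and (267,244). The head needs about 168° CCW or 192° CW. Next I'll fit the axis and both line angles more closely.

```bash
cat > fit.py <<'E'
from h import *
from scipy.ndimage import map_coordinates
from scipy.optimize import minimize
def sampler(p):
    g=cv2.cvtColor(p['image'],cv2.COLOR_RGB2GRAY).astype(float)
    return lambda P: map_coordinates(g,proj(p,P).T[::-1],order=1,mode='nearest')
def pol(c,r,a,z):
    r,a=np.broadcast_arrays(r,a)
    return np.stack([c[0]+r*np.cos(a),c[1]+r*np.sin(a),np.full(r.shape,z)],-1).reshape(-1,3)
def dark(S,c,r,a,z,w=np.radians(4)):
    r=np.asarray(r)[:,None];a=np.atleast_1d(a)[None,:]
    f=lambda a:S(pol(c,r,a,z)).reshape(r.shape[0],a.shape[1])
    return (f(a-w)+f(a+w))/2-f(a)
def centre(p,c0):
    S=sampler(p);a=np.radians(np.arange(0,360,2.))
    # outer ring edge, maximise step at r=.160 ; head rim only weak -> use outer edge
    def cost(c):
        rr=np.array([.154,.157,.163,.166])[:,None]
        v=S(pol(c,rr,a[None],.061)).reshape(4,-1)
        d=v[0]+v[1]-v[2]-v[3]
        return -np.clip(d,-80,80).mean()
    return cost
def angle(S,c,z,r,a0,span=25):
    a=np.radians(np.arange(a0-span,a0+span,.25))
    d=dark(S,c,r,a,z).mean(0); i=d.argmax()
    m=np.arange(max(0,i-12),min(len(a),i+13)); w=np.clip(d[m]-d[i]*.3,0,None)
    return np.degrees((a[m]*w).sum()/w.sum()), d[i]
def measure(p,c0=(.555,.041),z0=-108,i0=84,tick=True,span=25,ispan=25):
    S=sampler(p)
    r1=np.linspace(.128,.154,14); r2=np.linspace(.1,.121,12)
    tr=np.linspace(.126,.131,4)
    def cost(v):
        c=v[:2];th=v[2]; k=np.arange(24)*np.pi/12
        return -dark(S,c,tr,th+k,.061,np.radians(5)).mean()-2*dark(S,c,r1,th,.061).mean()/3+0.3*centre(p,None)(c)
    best=None
    for dx in(-.004,0,.004):
      for dy in(-.004,0,.004):
        z,_=angle(S,(c0[0]+dx,c0[1]+dy),.061,r1,z0,span)
        o=minimize(cost,[c0[0]+dx,c0[1]+dy,np.radians(z)],method='Nelder-Mead',options=dict(initial_simplex=np.array([c0[0]+dx,c0[1]+dy,np.radians(z)])+np.array([[0,0,0],[.003,0,0],[0,.003,0],[0,0,.02]]),xatol=1e-5,fatol=1e-3))
        if best is None or o.fun<best.fun: best=o
    c=best.x[:2]
    z=angle(S,c,.061,r1,np.degrees(best.x[2]),10); i=angle(S,c,.07,r2,i0,ispan)
    return c,np.degrees(best.x[2]),z,i,best.fun
E
python3 - <<'E'
from fit import *
for c in('top','scene'):
    p=snap(c); m=measure(p); print(c,[np.round(x,4) for x in m])
    for n,z in(('pin_left',.084),('pin_right',.084)):
        for r in bot.landmark_of(p,n)[:1]:
            g=ground(p,r['point'],z)[:2]-m[0]; print(n,np.hypot(*g),np.degrees(np.arctan2(g[1],g[0])))
E
```

```text
top [array([0.5545, 0.0394]), np.float64(-106.6101), array([-106.5998,  115.9073]), array([82.9379, 93.8297]), np.float64(-162.0066)]
pin_left 0.11197891741295907 173.30123961352615
pin_right 0.11340274599121258 -7.452871723963502
scene [array([0.5527, 0.0389]), np.float64(-106.4992), array([-106.6042,   74.9815]), array([82.8399, 63.876 ]), np.float64(-106.2815)]
pin_left 0.099971259207613 179.6259141375276
pin_right 0.10401837081765658 -9.465803894740949
```

Both cameras agree: axis (0.5537, 0.039), zero line at −106.6°, index at 82.9°. I'll push pin_left clockwise 189.5° with closed fingers. Wrist yaw fits that direction. First, the approach.

```bash
python3 -m creep '{"twist":[[0,0,-0.03],[0,0,-0.07],[0,0,-0.11],[0,0,-0.15],[0,0,-0.19],[0,0,-0.23],[0,0,-0.27],[0,0,-0.31],[0,0,-0.35],[0,0,-0.39]],"delta_pos":[[-15,-14,0],[-45,-43,0],[-75,-71,0],[-105,-100,0],[-137,-130,0],[-170,-161,0],[-202,-191,0],[-235,-223,0],[-267,-253,0],[-300,-284,0]],"jaw":[0,0,0,0,0,0,0,0,0,0]}'
cat >> h.py <<'E'
C=np.array([.5537,.039])
def pose():
    s=bot.state();from scipy.spatial.transform import Rotation as R
    M=R.from_quat(s['ee_rot']).as_matrix();psi=np.degrees(np.arctan2(M[1,1],M[0,1]));d=s['ee_pos'][:2]-C
    print('t',round(s['clock'],2),'pos',np.round(s['ee_pos'],4),'psi',round(psi,2),'r',round(np.hypot(*d)*1e3,1),'phi',round(np.degrees(np.arctan2(d[1],d[0])),2),'tilt z',np.round(M[:,2],4),'F',np.round(s['wrist_force'],2),'q',np.round(s['q'],3),'op',round(s['opening'],4))
    return s,M,psi
def goto(r,phi,z,psi_t):
    s,M,psi=pose()
    T=np.array([C[0]+r*np.cos(np.radians(phi)),C[1]+r*np.sin(np.radians(phi)),z])
    print('delta mm',np.round(M.T@(T-s['ee_pos'])*1e3,1),'twist z',round(-np.radians((psi_t-psi+180)%360-180),3))
def arc(r0,r1,phis,z,psi_off=-90):
    s,M,psi=pose()
    for k,phi in enumerate(phis):
        r=r0+(r1-r0)*(k+1)/len(phis)
        T=np.array([C[0]+r*np.cos(np.radians(phi)),C[1]+r*np.sin(np.radians(phi)),z])
        print(round(phi,1),np.round(M.T@(T-s['ee_pos'])*1e3,1),round(-np.radians((phi+psi_off-psi+180)%360-180),3))
E
python3 -c "
from h import *
goto(.108,192,.12,102)"
```

```text
clock: 2.4
ee_pos: [0.3659, 0.1635, 0.2316]
ee_rot: [-0.046, 0.999, 0.0, 0.0]
wrist_force: [0.8, 0.1, -0.0]
opening: -0.0002
t 2.4 pos [0.3659 0.1635 0.2316] psi 95.22 r 225.4 phi 146.46 tilt z [ 9.e-04  3.e-04 -1.e+00] F [ 0.78  0.11 -0.04] q [ 0.329 -0.042  1.906  0.     1.276 -1.333] op -0.0002
delta mm [ -68.4 -153.9  111.6] twist z -0.118
```

```bash
python3 -m creep '{"twist":[[0,0,-0.03],[0,0,-0.06],[0,0,-0.09],[0,0,-0.118],[0,0,-0.118],[0,0,-0.118],[0,0,-0.118],[0,0,-0.118]],"delta_pos":[[-17,-38,0],[-34,-77,0],[-51,-115,10],[-68,-150,40],[-68,-154,75],[-68,-154,105],[-68,-154,112],[-68,-154,112]],"jaw":[0,0,0,0,0,0,0,0]}'
python3 -c "
from h import *
goto(.108,192,.075,102)
snap('scene','s1.png')"
```

```text
clock: 3.2
ee_pos: [0.4466, 0.0179, 0.1192]
ee_rot: [-0.104, 0.995, 0.0, -0.001]
wrist_force: [0.9, 0.3, 0.1]
opening: -0.0
t 3.2 pos [0.4466 0.0179 0.1192] psi 101.88 r 109.1 phi -168.88 tilt z [-0.0013  0.     -1.    ] F [0.95 0.29 0.14] q [-0.042  0.209  1.921 -0.     1.013 -1.82 ] op -0.0
delta mm [-1.2 -1.7 44.2] twist z -0.002
```

View pics/s1.png

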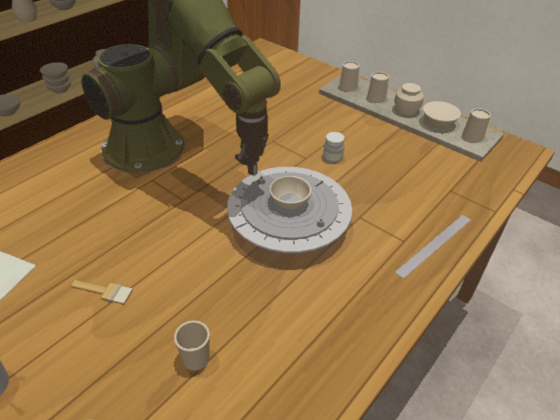

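The scene view shows the closed fingertips at px (254,173), just to the −y side of the pin at (262,181) and clear of the bowl. Lowering beside it.

```bash
python3 -m creep '{"twist":[[0,0,0],[0,0,0],[0,0,0],[0,0,0],[0,0,0],[0,0,0]],"delta_pos":[[-1,-1,12],[-1,-2,25],[-1,-2,36],[-1,-2,42],[-1,-2,44],[-1,-2,44]],"jaw":[0,0,0,0,0,0]}'
python3 -c "
from h import *
arc(.108,.108,[190.5,189,187.5,186,184,182,180,177.5,175,172.5],.0745)"
```

```text
clock: 3.85
ee_pos: [0.4483, 0.0161, 0.0753]
ee_rot: [-0.103, 0.995, -0.0, 0.0]
wrist_force: [-0.5, 0.1, 0.2]
opening: -0.0002
t 3.85 pos [0.4483 0.0161 0.0753] psi 101.88 r 107.9 phi -167.75 tilt z [ 0. -0. -1.] F [-0.49  0.09  0.17] q [-0.046  0.286  1.948 -0.     0.907 -1.824] op -0.0002
190.5 [0.1 3.3 0.8] 0.024
189 [-0.   6.1  0.8] 0.05
187.5 [-0.2  8.9  0.8] 0.076
186 [-0.5 11.8  0.8] 0.103
184 [-0.9 15.5  0.8] 0.137
182 [-1.5 19.2  0.8] 0.172
180 [-2.2 22.9  0.8] 0.207
177.5 [-3.3 27.5  0.8] 0.251
175 [-4.5 32.1  0.8] 0.295
172.5 [-6.  36.5  0.8] 0.338
```

```bash
python3 -m creep '{"twist":[[0,0,0.024],[0,0,0.05],[0,0,0.076],[0,0,0.103],[0,0,0.137],[0,0,0.172],[0,0,0.207],[0,0,0.251],[0,0,0.295],[0,0,0.338]],"delta_pos":[[0,3.3,0.5],[0,6.1,0.5],[-0.2,8.9,0.5],[-0.5,11.8,0.5],[-0.9,15.5,0.5],[-1.5,19.2,0.5],[-2.2,22.9,0.5],[-3.3,27.5,0.5],[-4.5,32.1,0.5],[-6,36.5,0.5]],"jaw":[0,0,0,0,0,0,0,0,0,0]}'
python3 -c "
from h import *
arc(.108,.108,[172.5-3*k for k in range(1,11)],.0745)
snap('scene','s2.png');p=snap('top','t2.png')
import cv2
i=cv2.imread('pics/s2.png')[130:270,200:380];cv2.imwrite('pics/s2c.png',cv2.resize(i,None,fx=4,fy=4,interpolation=2))
"
```

```text
clock: 4.85
ee_pos: [0.4468, 0.0532, 0.0753]
ee_rot: [0.066, 0.998, -0.0, 0.0]
wrist_force: [-0.1, -1.0, -0.1]
opening: -0.0001
t 4.85 pos [0.4468 0.0532 0.0753] psi 82.41 r 107.8 phi 172.45 tilt z [ 8.e-04 -1.e-04 -1.e+00] F [-0.14 -0.99 -0.11] q [ 0.037  0.289  1.945 -0.     0.907 -1.401] op -0.0001
169.5 [0.  5.5 0.8] 0.051
166.5 [-0.4 11.2  0.8] 0.103
163.5 [-1.1 16.8  0.8] 0.155
160.5 [-2.2 22.4  0.8] 0.208
157.5 [-3.5 27.9  0.8] 0.26
154.5 [-5.1 33.3  0.8] 0.313
151.5 [-6.9 38.6  0.8] 0.365
148.5 [-9.1 43.8  0.8] 0.417
145.5 [-11.5  48.9   0.8] 0.47
142.5 [-14.2  53.9   0.8] 0.522
```

View pics/s2c.png

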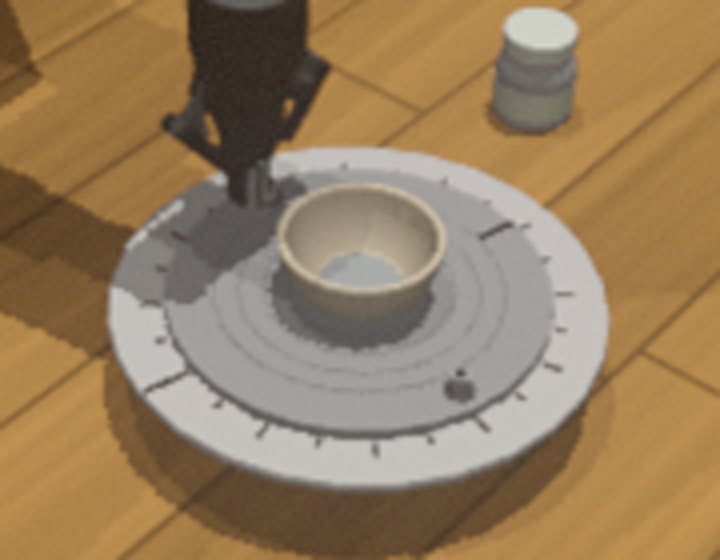

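The finger has begun turning the head (index now at px ~(324,187)) at about 1 N, and the bowl is clear. Continuing along the arc at 30°/s.

```bash
python3 -m creep '{"twist":[[0,0,0.052],[0,0,0.105],[0,0,0.157],[0,0,0.209],[0,0,0.262],[0,0,0.314],[0,0,0.367],[0,0,0.419],[0,0,0.471],[0,0,0.524]],"delta_pos":[[-0.1,5.7,0],[-0.6,11.3,0],[-1.3,16.9,0],[-2.4,22.5,0],[-3.7,28,0],[-5.3,33.4,0],[-7.2,38.7,0],[-9.3,43.9,0],[-11.8,49,0],[-14.5,54,0]],"jaw":[0,0,0,0,0,0,0,0,0,0]}'
python3 -c "
from h import *
arc(.108,.108,[142.5-3*k for k in range(1,11)],.0745)"
```

```text
clock: 5.95
ee_pos: [0.4681, 0.1047, 0.0751]
ee_rot: [0.322, 0.947, 0.0, 0.0]
wrist_force: [-0.6, -0.2, -1.0]
opening: -0.0003
t 5.95 pos [0.4681 0.1047 0.0751] psi 52.45 r 107.9 phi 142.48 tilt z [ 2.e-04 -0.e+00 -1.e+00] F [-0.59 -0.21 -1.  ] q [ 0.144  0.346  1.865 -0.     0.93  -0.772] op -0.0003
139.5 [-0.   5.6  0.6] 0.051
136.5 [-0.5 11.2  0.6] 0.104
133.5 [-1.2 16.9  0.6] 0.156
130.5 [-2.2 22.4  0.6] 0.208
127.5 [-3.5 27.9  0.6] 0.261
124.5 [-5.1 33.3  0.6] 0.313
121.5 [-7.  38.7  0.6] 0.366
118.5 [-9.2 43.9  0.6] 0.418
115.5 [-11.6  49.    0.6] 0.47
112.5 [-14.3  54.    0.6] 0.523
```

```bash
python3 -m creep '{"twist":[[0,0,0.052],[0,0,0.105],[0,0,0.157],[0,0,0.209],[0,0,0.262],[0,0,0.314],[0,0,0.367],[0,0,0.419],[0,0,0.471],[0,0,0.524]],"delta_pos":[[-0.1,5.7,0],[-0.6,11.3,0],[-1.3,16.9,0],[-2.4,22.5,0],[-3.7,28,0],[-5.3,33.4,0],[-7.2,38.7,0],[-9.3,43.9,0],[-11.8,49,0],[-14.5,54,0]],"jaw":[0,0,0,0,0,0,0,0,0,0]}'
python3 -c "
from fit import *
pose()
for n in('top','scene'):
    p=snap(n,n+'3.png'); print(measure(p,i0=11))
import cv2
i=cv2.imread('pics/top3.png')[120:290,170:370];cv2.imwrite('pics/top3c.png',cv2.resize(i,None,fx=3.5,fy=3.5,interpolation=2))
"
```

```text
clock: 6.95
ee_pos: [0.5126, 0.1386, 0.0751]
ee_rot: [0.556, 0.831, 0.0, 0.0]
wrist_force: [-1.3, 0.0, 0.5]
opening: -0.0003
t 6.95 pos [0.5126 0.1386 0.0751] psi 22.43 r 107.8 phi 112.41 tilt z [ 1.e-04  0.e+00 -1.e+00] F [-1.31  0.04  0.54] q [ 0.195  0.443  1.722 -0.     0.976 -0.196] op -0.0003
(array([0.55474066, 0.0390634 ]), np.float64(-106.72223879665981), (np.float64(-106.72897354281235), np.float64(127.78397081902882)), (np.float64(12.750377319221162), np.float64(89.42528501817567)), np.float64(-148.89729404848407))
(array([0.5526138 , 0.03885926]), np.float64(-106.49525233586257), (np.float64(-106.58596344894838), np.float64(76.92447014626312)), (np.float64(11.55584770088559), np.float64(63.287919055943775)), np.float64(-103.55251484599324))
```

View pics/top3c.png

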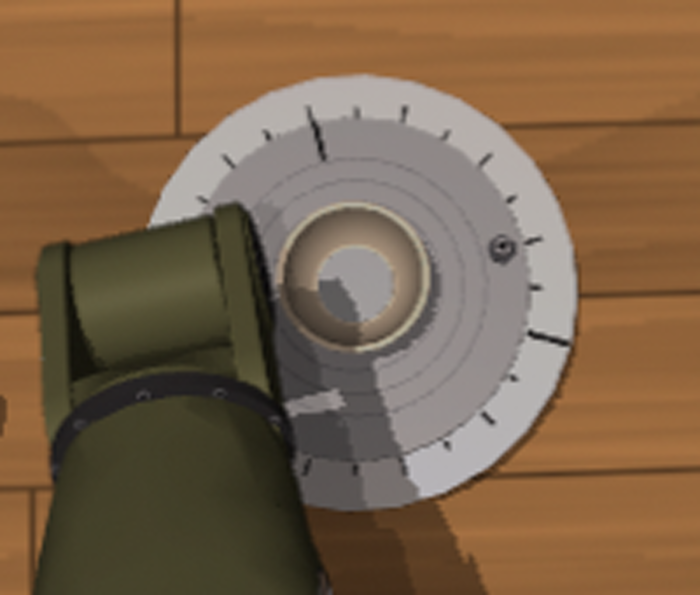

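Index is at about 12.2° with the finger at 112.4°, so the offset is 100.2° and the final finger angle is about −6.4°. Nothing has been disturbed. Continuing.

```bash
python3 -m creep '{"twist":[[0,0,0.052],[0,0,0.105],[0,0,0.157],[0,0,0.209],[0,0,0.262],[0,0,0.314],[0,0,0.367],[0,0,0.419],[0,0,0.471],[0,0,0.524]],"delta_pos":[[-0.1,5.7,0],[-0.6,11.3,0],[-1.3,16.9,0],[-2.4,22.5,0],[-3.7,28,0],[-5.3,33.4,0],[-7.2,38.7,0],[-9.3,43.9,0],[-11.8,49,0],[-14.5,54,0]],"jaw":[0,0,0,0,0,0,0,0,0,0]}'
python3 -c "
from h import *
pose()"
```

```text
clock: 8.05
ee_pos: [0.5677, 0.1456, 0.0749]
ee_rot: [0.752, 0.659, -0.0, -0.0]
wrist_force: [-0.3, -1.2, 0.5]
opening: 0.0
t 8.05 pos [0.5677 0.1456 0.0749] psi -7.53 r 107.6 phi 82.5 tilt z [-3.e-04 -1.e-04 -1.e+00] F [-0.31 -1.15  0.51] q [ 0.189  0.548  1.558 -0.     1.036  0.32 ] op 0.0
```

```bash
python3 -m creep '{"twist":[[0,0,0.052],[0,0,0.105],[0,0,0.157],[0,0,0.209],[0,0,0.262],[0,0,0.314],[0,0,0.367],[0,0,0.419],[0,0,0.471],[0,0,0.524]],"delta_pos":[[-0.1,5.7,0],[-0.6,11.3,0],[-1.3,16.9,0],[-2.4,22.5,0],[-3.7,28,0],[-5.3,33.4,0],[-7.2,38.7,0],[-9.3,43.9,0],[-11.8,49,0],[-14.5,54,0]],"jaw":[0,0,0,0,0,0,0,0,0,0]}'
python3 -c "
from h import *
pose()"
```

```text
clock: 9.05
ee_pos: [0.6193, 0.1241, 0.0749]
ee_rot: [0.897, 0.442, -0.0, -0.0]
wrist_force: [-0.9, -0.4, -0.1]
opening: 0.0001
t 9.05 pos [0.6193 0.1241 0.0749] psi -37.55 r 107.4 phi 52.36 tilt z [-4.e-04 -1.e-04 -1.e+00] F [-0.87 -0.36 -0.13] q [ 0.14   0.637  1.413 -0.     1.092  0.795] op 0.0001
```

```bash
python3 -m creep '{"twist":[[0,0,0.052],[0,0,0.105],[0,0,0.157],[0,0,0.209],[0,0,0.262],[0,0,0.314],[0,0,0.367],[0,0,0.419],[0,0,0.471],[0,0,0.524]],"delta_pos":[[-0.1,5.7,0],[-0.6,11.3,0],[-1.3,16.9,0],[-2.4,22.5,0],[-3.7,28,0],[-5.3,33.4,0],[-7.2,38.7,0],[-9.3,43.9,0],[-11.8,49,0],[-14.5,54,0]],"jaw":[0,0,0,0,0,0,0,0,0,0]}'
python3 -c "
from fit import *
arc(.1078,.1078,[19.5,16.5,14,11.5,9,7,5,3,1.5,0],.0745)
for n in('top','scene'):
    p=snap(n,n+'4.png'); print(measure(p,i0=-78,ispan=15))
import cv2
i=cv2.imread('pics/scene4.png')[130:270,200:380];cv2.imwrite('pics/scene4c.png',cv2.resize(i,None,fx=4,fy=4,interpolation=2))
"
```

```text
clock: 10.05
ee_pos: [0.6532, 0.0797, 0.0749]
ee_rot: [0.981, 0.194, -0.0, -0.0]
wrist_force: [-1.6, 0.7, 0.3]
opening: 0.0002
t 10.05 pos [0.6532 0.0797 0.0749] psi -67.57 r 107.5 phi 22.24 tilt z [-3.e-04  1.e-04 -1.e+00] F [-1.64  0.71  0.32] q [0.066 0.691 1.323 0.    1.129 1.245] op 0.0002
19.5 [0.2 5.1 0.4] 0.051
16.5 [-0.3 10.8  0.4] 0.103
14 [-0.8 15.4  0.4] 0.147
11.5 [-1.6 20.1  0.4] 0.191
9 [-2.6 24.7  0.4] 0.234
7 [-3.6 28.3  0.4] 0.269
5 [-4.6 31.9  0.4] 0.304
3 [-5.8 35.5  0.4] 0.339
1.5 [-6.8 38.1  0.4] 0.365
0 [-7.8 40.8  0.4] 0.391
(array([0.55339033, 0.03816116]), np.float64(-106.34939297897755), (np.float64(-106.3103719313745), np.float64(137.16403864523747)), (np.float64(-77.29379834539677), np.float64(105.5241287905082)), np.float64(-127.24819493405668))
(array([0.55267039, 0.03884531]), np.float64(-106.52061227552697), (np.float64(-106.61176547915525), np.float64(78.34979009059411)), (np.float64(-79.09353263457876), np.float64(79.00218360230225)), np.float64(-98.99555588600153))
```

View pics/scene4c.png

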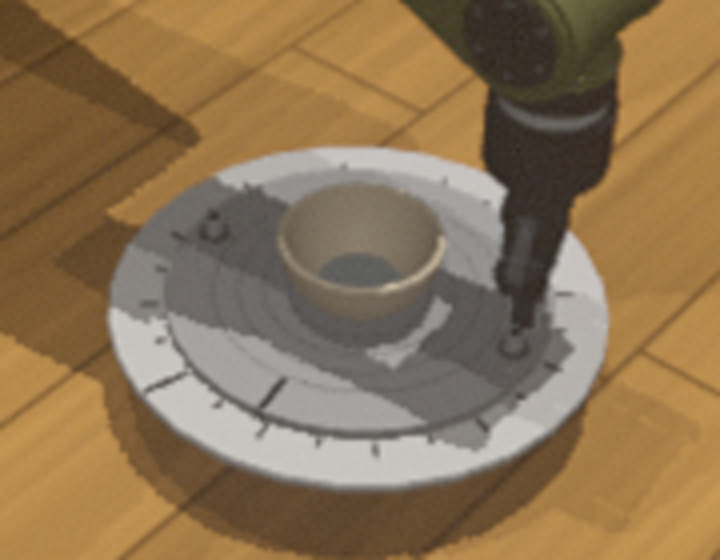

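Index now at px (269,226), about 28° short of zero at (241,226). Slowing down and stopping about 6° short.

```bash
python3 -m creep '{"twist":[[0,0,0.051],[0,0,0.103],[0,0,0.147],[0,0,0.191],[0,0,0.234],[0,0,0.269],[0,0,0.304],[0,0,0.339],[0,0,0.365],[0,0,0.391]],"delta_pos":[[0,5.1,0],[-0.3,10.8,0],[-0.8,15.4,0],[-1.6,20.1,0],[-2.6,24.7,0],[-3.6,28.3,0],[-4.6,31.9,0],[-5.8,35.5,0],[-6.8,38.1,0],[-7.8,40.8,0]],"jaw":[0,0,0,0,0,0,0,0,0,0]}'
python3 -c "
from fit import *
arc(.1078,.1078,[-1,-2,-3,-3.7,-4.4,-5,-5.5,-6,-6.5,-7],.0745)
for n in('top','scene'):
    p=snap(n,n+'5.png'); print(measure(p,i0=-100,ispan=12))
import cv2
i=cv2.imread('pics/scene5.png')[130:270,200:380];cv2.imwrite('pics/scene5c.png',cv2.resize(i,None,fx=4,fy=4,interpolation=2))
"
```

```text
clock: 11.15
ee_pos: [0.6617, 0.0391, 0.0748]
ee_rot: [1.0, -0.001, 0.0, -0.0]
wrist_force: [-1.1, 0.5, 0.7]
opening: -0.0002
t 11.15 pos [0.6617 0.0391 0.0748] psi -90.1 r 108.0 phi 0.08 tilt z [ 0.  0. -1.] F [-1.08  0.46  0.73] q [0.004 0.7   1.306 0.    1.135 1.576] op -0.0002
-1 [-0.2  2.   0.3] 0.016
-2 [-0.2  3.9  0.3] 0.033
-3 [-0.3  5.8  0.3] 0.051
-3.7 [-0.4  7.1  0.3] 0.063
-4.4 [-0.5  8.4  0.3] 0.075
-5 [-0.6  9.5  0.3] 0.086
-5.5 [-0.6 10.5  0.3] 0.094
-6 [-0.7 11.4  0.3] 0.103
-6.5 [-0.8 12.4  0.3] 0.112
-7 [-1.  13.3  0.3] 0.12
(array([0.5544924 , 0.03895435]), np.float64(-106.61055427421864), (np.float64(-106.6329388615686), np.float64(131.26477896613054)), (np.float64(-100.04501536599938), np.float64(73.55424379524175)), np.float64(-130.19477312158625))
(array([0.55262981, 0.03883366]), np.float64(-106.4905598823171), (np.float64(-106.55792675844359), np.float64(77.43168708509872)), (np.float64(-100.64071559239268), np.float64(50.92300605199952)), np.float64(-90.90328590624827))
```

View pics/scene5c.png

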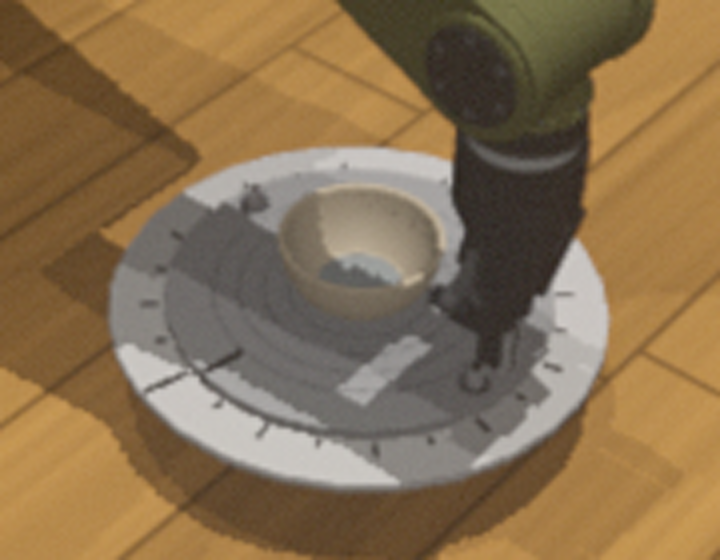

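Remaining about 6.2°. Creeping to φ ≈ −6.

```bash
python3 -m creep '{"twist":[[0,0,0.016],[0,0,0.033],[0,0,0.051],[0,0,0.063],[0,0,0.075],[0,0,0.086],[0,0,0.094],[0,0,0.1],[0,0,0.103],[0,0,0.103]],"delta_pos":[[0,2,0],[-0.1,3.9,0],[-0.2,5.8,0],[-0.3,7.1,0],[-0.4,8.4,0],[-0.5,9.5,0],[-0.5,10.4,0],[-0.6,11,0],[-0.6,11.4,0],[-0.6,11.4,0]],"jaw":[0,0,0,0,0,0,0,0,0,0]}'
python3 -c "
from fit import *
pose()
for n in('top','scene'):
    p=snap(n,n+'6.png'); print(measure(p,i0=-106,ispan=8))
import cv2
a=cv2.imread('pics/scene6.png')[180:270,200:300];b=cv2.imread('pics/top6.png')[150:240,250:350];cv2.imwrite('pics/c6.png',cv2.resize(np.hstack([a,b]),None,fx=4,fy=4,interpolation=2))
"
```

```text
clock: 12.25
ee_pos: [0.6611, 0.0279, 0.0748]
ee_rot: [0.999, -0.052, -0.0, 0.0]
wrist_force: [0.4, 0.2, -0.5]
opening: -0.0
t 12.25 pos [0.6611 0.0279 0.0748] psi -95.92 r 107.9 phi -5.92 tilt z [-1.e-04 -0.e+00 -1.e+00] F [ 0.35  0.25 -0.52] q [-0.013  0.698  1.31  -0.     1.133  1.661] op -0.0
(array([0.55450173, 0.0392316 ]), np.float64(-106.61096047410399), (np.float64(-106.62166341499551), np.float64(119.0572994010794)), (np.float64(-106.01893438637258), np.float64(47.66369023791188)), np.float64(-122.03411999284108))
(array([0.55361453, 0.0391672 ]), np.float64(-106.92810713549738), (np.float64(-106.9679725823595), np.float64(76.97119224293439)), (np.float64(-106.48136632001574), np.float64(43.86968328962956)), np.float64(-95.43806844536046))
```

View pics/c6.png

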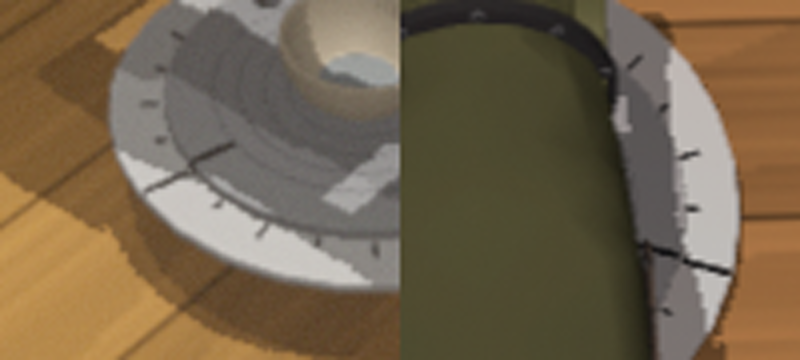

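The marks are nearly collinear, with about 0.5° left in both views. One last nudge, then I'll back off tangentially.

```bash
python3 -m creep '{"twist":[[0,0,0.003],[0,0,0.006],[0,0,0.008],[0,0,0.008],[0,0,0.008]],"delta_pos":[[0,0.3,0],[0,0.6,0],[0,0.9,0],[0,0.9,0],[0,0.9,0]],"jaw":[0,0,0,0,0]}'
python3 -m creep '{"twist":[[0,0,0],[0,0,0],[0,0,0],[0,0,0],[0,0,0],[0,0,0],[0,0,0],[0,0,0],[0,0,0],[0,0,0]],"delta_pos":[[0,-2,0],[0,-6,0],[0,-10,0],[0,-10,-10],[0,-10,-30],[0,-10,-60],[0,-10,-95],[0,-10,-130],[0,-10,-150],[0,-10,-150]],"jaw":[0,0,0,0,0,0,0,0,0,0]}'
python3 -c "
from fit import *
pose()
for n in('top','scene'):
    p=snap(n,n+'7.png'); print(measure(p,i0=-106,ispan=8))
"
```

```text
clock: 12.85
ee_pos: [0.661, 0.027, 0.0747]
ee_rot: [0.998, -0.056, -0.0, 0.0]
wrist_force: [0.5, 0.7, -0.7]
opening: -0.0002
clock: 13.85
ee_pos: [0.663, 0.037, 0.2293]
ee_rot: [0.998, -0.056, 0.003, -0.0]
wrist_force: [-0.1, 0.6, -0.0]
opening: -0.0001
t 13.85 pos [0.663  0.037  0.2293] psi -96.37 r 109.3 phi -1.04 tilt z [ 0.0063 -0.     -1.    ] F [-0.1   0.61 -0.02] q [ 1.000e-03  5.590e-01  1.160e+00 -0.000e+00  1.416e+00  1.683e+00] op -0.0001
(array([0.55352046, 0.03778011]), np.float64(-106.41493639160521), (np.float64(-106.40854497142006), np.float64(110.79919286985255)), (np.float64(-106.23120788144564), np.float64(60.348842329621306)), np.float64(-93.29789421861338))
(array([0.55283258, 0.03903972]), np.float64(-106.59643886668678), (np.float64(-106.62346389823432), np.float64(70.18732341896488)), (np.float64(-106.5135295597612), np.float64(40.019708426749894)), np.float64(-90.28125507023324))
```

View pics/top7.png

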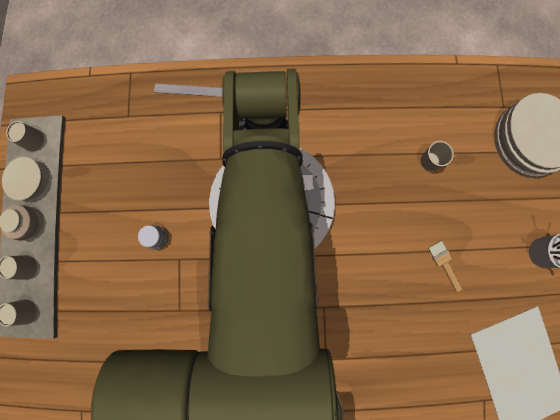

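The arm hides the wheel in the top view, so I'll swing it away at height for a clean check.

```bash
python3 -m creep '{"twist":[[0,0,0],[0,0,0],[0,0,0],[0,0,0],[0,0,0],[0,0,0],[0,0,0],[0,0,0],[0,0,0],[0,0,0]],"delta_pos":[[-10,-20,0],[-25,-55,0],[-45,-95,0],[-65,-135,0],[-85,-175,0],[-105,-215,0],[-125,-255,0],[-145,-295,0],[-160,-320,0],[-160,-320,0]],"jaw":[0,0,0,0,0,0,0,0,0,0]}'
python3 -c "
from fit import *
pose()
for k in range(2):
  for n in('top','scene'):
    p=snap(n,n+'8.png'); print(n,measure(p,i0=-106,ispan=8))
    print(bot.landmark_of(p,'bowl')[:1],[np.round(x['box'],1) for x in bot.spot_in(p,'bowl')[:1]])
    for n2 in('jar','beaker','brush'): print(n2,[np.round(ground(p,x['point'],0),3) for x in bot.landmark_of(p,n2)[:1]])
import cv2
a=cv2.imread('pics/scene8.png')[140:270,200:370];b=cv2.imread('pics/top8.png')[135:265,195:365];cv2.imwrite('pics/c8.png',cv2.resize(np.vstack([a,b]),None,fx=2.3,fy=2.3,interpolation=2))
cv2.imwrite('pics/z8.png',cv2.resize(np.hstack([cv2.imread('pics/scene8.png')[205:245,220:270],cv2.imread('pics/top8.png')[190:230,290:340]]),None,fx=7,fy=7,interpolation=2))
"
```

```text
clock: 14.95
ee_pos: [0.5363, 0.3757, 0.2232]
ee_rot: [0.999, -0.054, -0.001, 0.001]
wrist_force: [0.0, -0.5, 0.0]
opening: -0.0003
t 14.95 pos [0.5363 0.3757 0.2232] psi -96.14 r 337.2 phi 92.95 tilt z [-2.3e-03 -9.0e-04 -1.0e+00] F [ 0.03 -0.53  0.02] q [0.555 0.546 1.194 0.    1.404 2.233] op -0.0003
top (array([0.55450684, 0.03946589]), np.float64(-106.6100475942818), (np.float64(-106.59263659248754), np.float64(128.92766431063595)), (np.float64(-106.51492908412763), np.float64(101.39473761849369)), np.float64(-178.04325232124384))
[{'point': [269.1, 198.4], 'confidence': 0.6}] [array([248.4, 178. , 293. , 222.5])]
jar [array([ 0.476,  0.349, -0.   ])]
beaker [array([ 0.664, -0.397,  0.   ])]
brush [array([ 0.396, -0.401,  0.   ])]
scene (array([0.55273237, 0.0390767 ]), np.float64(-106.55357239891023), (np.float64(-106.61566463607363), np.float64(77.05645910090846)), (np.float64(-106.43243100169896), np.float64(63.85564044882367)), np.float64(-106.59956216152241))
[{'point': [287.8, 206.2], 'confidence': 0.65}] [array([269.9, 175.5, 310.2, 210. ])]
jar [array([0.46 , 0.367, 0.  
[... 262 characters left out ...]
at64(101.31515392904522)), np.float64(-178.5799369786485))
[{'point': [271.2, 199.1], 'confidence': 0.64}] [array([247.5, 177.1, 290.8, 223.4])]
jar [array([0.473, 0.349, 0.   ])]
beaker [array([ 0.669, -0.4  ,  0.   ])]
brush [array([ 0.397, -0.403,  0.   ])]
scene (array([0.55269937, 0.03907074]), np.float64(-106.54569762671234), (np.float64(-106.60376803785962), np.float64(75.86432109571561)), (np.float64(-106.43458355737208), np.float64(62.54924980239269)), np.float64(-105.83197726245382))
[{'point': [287.5, 205.7], 'confidence': 0.59}] [array([267. , 176.8, 310.7, 208. ])]
jar [array([0.472, 0.348, 0.   ])]
beaker [array([ 0.656, -0.397,  0.   ])]
brush [array([ 0.402, -0.411,  0.   ])]
```

View pics/c8.png

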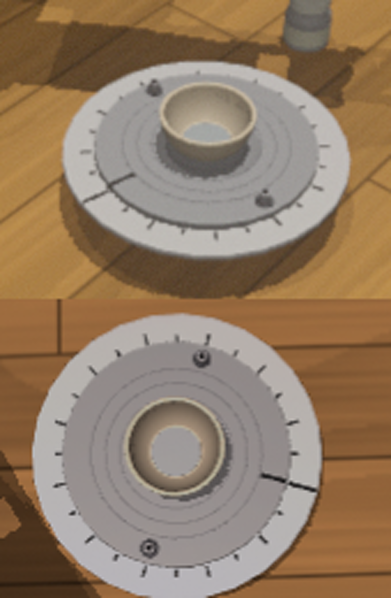

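View pics/z8.png

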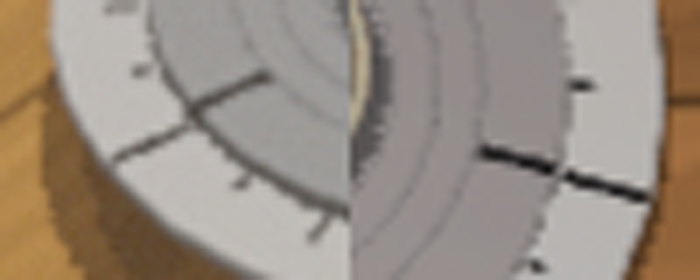

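In both clear views the index mark and zero line form one straight line, at px (246,221) in the scene view and (320,214) in the top view. They agree within about 0.15°. The bowl is still centred, the jar, beaker and brush haven't moved, and the arm is clear.

```bash
python3 -m creep '{"twist":[[0,0,0],[0,0,0]],"delta_pos":[[0,0,0],[0,0,0]],"jaw":[0,0]}'; python3 -c "
from station import bot
print(bot.close_job())"
```

```text
clock: 16.35
ee_pos: [0.5386, 0.3728, 0.2248]
ee_rot: [0.998, -0.056, -0.0, -0.0]
wrist_force: [-0.3, -0.1, -0.2]
opening: 0.0001
the job is handed in; nothing more can be done
None
```

The banding wheel is set to zero, and I handed the job in at about 16 s of the 48 s allowed. I set the closed fingertips down beside pin_left and pushed the head about 189° clockwise at roughly 30°/s. I slowed for the last 20°, nudged the final half degree, then backed off and swung the arm clear.

- **Alignment:** with the arm out of the way, the index mark and zero line were within about 0.1° (top camera) and 0.2° (scene camera).
- **Forces:** wrist force readings, taken at the end of each move, stayed at about 2 N or less.
- **Bowl and other objects:** the bowl stands where it did at the start, centred on the head. The jar, beaker and brush read as unmoved, except one scene-camera jar reading that was about 13 mm off. The next picture put it back in place, so I took it as detector noise.
- **Disagreement:** during the push the two cameras differed by up to about 2° on the index angle. They agreed once the arm was clear.

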